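# Point out the bolt, its socket and the ratchet

### The arm

A 6-joint arm with a two-finger parallel gripper is mounted at the origin on the work surface. World frame = base frame: x ahead of the robot, y to its left, z up, the work surface at z = 0. Lengths are in m, angles in rad, forces in N, time in s.
With the tool pointing down it reaches from about 0.425 to 0.95 m from the base axis. Payload 3.5 kg.
Tool frame: the origin (TCP) lies between the finger pads, 19 mm behind the fingertips; this is the grasp point; z points along the fingers, y is the line along which they close (so a half turn about z gives the same grasp; the last joint's range is limited). The gripper opens to 85 mm and grips with 20 to 120 N. Pads are 22 mm wide; open, the fingers measure 114 mm over their backs; the gripper's body (76 mm by 85 mm) begins 54 mm behind the grasp point. The pads swing forward as they close: fully open they stand 13 mm farther back than shut.
Start: joints at [1.117, 0.286, 1.577, -0, 1.279, -0.15], TCP at [0.202, 0.644, 0.25] pointing down, gripper open.
Joint ranges: [-2.77, 2.77], [-0.9, 2.22], [0.21, 2.48], [-1.53, 4.67], [0.24, 2.81], [-2.84, 2.84]. Speed limits (rad/s): [2.79, 2.79, 3.14, 3.14, 3.14, 3.14].

### API

Orientations are given as a unit quaternion [x, y, z, w].
In Python, from plant import ctrl gives the robot as it stands.
- The arm moves only by the tool move_arm, never from a script. Its argument "plan" is a list of rows, each an object of numbers: "x", "y", "z": the shift along the tool's x, y, z in m; "yaw": the turn about the tool's z in rad; "fingers": the closure, from 0 (fully open) to 1 (shut). In form: [{"x": .., "y": .., "z": .., "yaw": .., "fingers": ..}, ...]. A call has 1 to 5 rows; each row is the pose to reach, as a shift and turn from the pose commanded when the call began, along the tool's axes at that moment; what a row does not reach only later rows make up. A row lasts 1/10 s, in which the tool goes at most 50 mm and 8.59 degrees, less where a joint would pass 70% of its speed; a pose out of reach is approached as far as the arm can. A call with a gripper value outside its range is refused whole. The fingers move at their own pace and stop on an object; "force" is the grip in N (left out, the last holds). Time passes only in rows, so rows that repeat a pose let the fingers close. It gives the time, the measured TCP pose, the force, the opening and the grip force at its end, in the units of the state.
- ctrl.get_state(): the state, without advancing time (a new reading comes with each control period).
- ctrl.read_camera(name): name is "scene" or "top" or "wrist"; returns the picture (480x640x3 uint8, red, green, blue); there is no depth.
- ctrl.camera_model(name): a dict with "intrinsics" (3x3 intrinsics, pixels), "cam_to_world" (4x4, takes a point from camera to world coordinates); the wrist camera has in their place "tool_from_camera" (4x4, takes a point from camera to tool coordinates, whose origin is the TCP and whose axes are the flange's). Camera axes: x right, y up, looking along -z (the intrinsics and any distortion apply to the point x, -y, -z); pixel columns grow to the right and rows downward; lengths in m; the calibration is good to about 2 mm. A picture is of the moment at which its call begins: read the wrist's pose just before it. camera_model takes no time and is no camera call.
- ctrl.sign_off(): hands the job in; it is judged then, once.
The state is a dict: "time": time; "qpos": joint angles; "dq": joint speeds; "joint_efforts": joint torques, N m; "eef_pos": TCP position; "tcp_rot": TCP orientation; "contact_force": force on the tool from outside, world axes, zero at the start; "wrist_torque": the same for the moment, N m; "opening": opening from 0.0 (shut) to 1.0 (fully open); "finger_force": force on a finger pad.
Only numpy, scipy, OpenCV 4.12 (cv2) and the standard library are available. Lean on these libraries where they do the work, as an engineer would, in place of code of your own. Each camera call takes 0.05 s, during which the arm holds its last target. There are 200 camera calls.

### The job

Show the apprentice what the next job needs by pointing at three things in this order: the head of the bolt clamped in the vise, then the widest of the three sockets on the plywood board (the one that fits the bolt), then the round head of the ratchet handle. For each, shut the gripper and bring its fingertips down from above to 1 to 3 cm over the middle of the thing, and hold there for two full seconds; finish while still pointing at the ratchet head. Touch and move nothing, and do not point at the other two sockets.

Things in the scene. Friction and masses are not known exactly. Their poses are not given: they have to be found in the camera images.
- bolt_head (a point): centre of the top face of the hexagon bolt's head. The head is 30 mm across flats, 13 mm high, its top 158 mm above the bench and 28 mm above the vise's jaws; the bolt stands upright, clamped in the jaws of the vise. z up.
- vise: grey bench vise fixed to the bench, 260 mm long (x, from -135 to +125 mm), 145 mm wide at its foot, jaws 100 mm wide with their top at 130 mm or less above the bench. Origin on the bench, straight below the bolt; its screw with a 138 mm cross bar at 66 mm height points to its -x (towards the robot).
- board: plywood board 90 x 240 x 12 mm (x, y, z) fixed on the bench, carrying the three sockets about 75 mm apart in a row along its y. Origin: centre of its underside.
- socket_wide: widest (the one that fits the bolt) of the three plain steel sockets that stand on the plywood board in any order: a round steel cup 44 mm across and 55 mm tall, hexagonal mouth 30 mm across flats facing up. Origin: centre of its underside (on the board, 12 mm above the bench); z up. Loose.
- socket_middle: middle one of the three plain steel sockets that stand on the plywood board in any order: a round steel cup 33 mm across and 50 mm tall, hexagonal mouth 22 mm across flats facing up. Origin: centre of its underside (on the board, 12 mm above the bench); z up. Loose.
- socket_narrow: narrowest of the three plain steel sockets that stand on the plywood board in any order: a round steel cup 24 mm across and 45 mm tall, hexagonal mouth 15 mm across flats facing up. Origin: centre of its underside (on the board, 12 mm above the bench); z up. Loose.
- socket_wide_top (a point): centre of the mouth of the widest socket, 55 mm above its underside (67 mm above the bench). z up.
- socket_middle_top (a point): centre of the mouth of the middle socket, 50 mm above its underside (62 mm above the bench). z up.
- socket_narrow_top (a point): centre of the mouth of the narrowest socket, 45 mm above its underside (57 mm above the bench). z up.
- ratchet_head (a point): centre of the top of the ratchet's round steel head (38 mm across), 28 mm above the bench. z up.
- ratchet: ratchet handle lying flat on the bench beyond the board: round head 38 mm across at one end, thin steel neck, black grip 26 mm thick at the other end; 260 mm long overall. Origin under the centre of the head; the handle runs 240 mm from there along its -y. Loose.
- spray_can: bystander: spray can 66 mm across, 160 mm tall, standing on the right of the bench; origin: centre of its underside. Loose.
- bearing: bystander: steel bearing ring 47 mm across with a 20 mm hole, 14 mm high, lying flat on the right of the bench beyond the spray can; origin: centre of its underside. Loose.
- grease_jar: bystander: jar 70 mm across, 90 mm tall, standing left of the vise; origin: centre of its underside. Loose.
Mind the look-alikes: they are no part of the job. Leave any pink, turquoise or yellow look-alike of the socket_wide alone.

How it is judged:
On the way, in this order (a step that is already met when the one before it is completed fails the run):
1. the fingertips are held just above the bolt head for two seconds (horizontal distance between the grasp point and bolt_head below 0.02 m and z of the grasp point in the frame of bolt_head between 0.015 and 0.06 m), for 1.8 s.
2. then just above the widest socket for two seconds (horizontal distance between the grasp point and socket_wide_top below 0.02 m and z of the grasp point in the frame of socket_wide_top between 0.015 and 0.06 m), for 1.8 s.
3. then just above the ratchet head for two seconds (horizontal distance between the grasp point and ratchet_head below 0.02 m and z of the grasp point in the frame of ratchet_head between 0.015 and 0.06 m), for 1.8 s.
At the end, for the whole second after the job is handed in: The tool point (19 mm behind the fingertips) is still above the ratchet head, within 20 mm sideways of its centre and 15 to 60 mm above its top; the sockets, ratchet and bystanders are upright and within 8 mm of where they started (all of step 3 and distance of each of socket_wide, socket_middle, socket_narrow, ratchet, spray_can, bearing, grease_jar from where it was at the start of the episode below 0.008 m and angle between each of socket_wide, socket_middle, socket_narrow, ratchet, spray_can, grease_jar's own z axis and vertical below 0.15 rad); the robot touches nothing.
It fails at once if the fingers touch something (over 0.3 N) (contact force between the fingers and anything else above 0.3 N).
It fails at once if the arm touches something (over 0.3 N) (contact force between the arm and anything else above 0.3 N).
It fails at once if a loose thing is moved by more than 8 mm, or lifted (not (distance of each of socket_wide, socket_middle, socket_narrow, ratchet, spray_can, bearing, grease_jar from where it was at the start of the episode below 0.008 m)).
It fails at once if the fingertips point at the wrong socket (socket_middle: tool point within 12 mm sideways of its centre and under 45 mm above its mouth) (horizontal distance between the grasp point and socket_middle_top below 0.012 m and z of the grasp point in the frame of socket_middle_top between 0.015 and 0.045 m).
It fails at once if the fingertips point at the wrong socket (socket_narrow: tool point within 12 mm sideways of its centre and under 45 mm above its mouth) (horizontal distance between the grasp point and socket_narrow_top below 0.012 m and z of the grasp point in the frame of socket_narrow_top between 0.015 and 0.045 m).
It also fails if it takes over 70 s, if anything falls off the work surface, if the arm or the gripper's body presses on something with over 40 N, if the wrist force passes 120 N, or if a joint passes its speed limit or range.

## Working session

There is one attempt and no reset: what is moved stays moved. The work goes in short steps, Python scripts to look and compute and a tool call to move; the robot and the scene stay as the last step left them, time stands still between calls to the robot, and variables do not carry over. Pictures are saved under pics/ and viewed, at most 10 in all, crops included, and the job is handed in when it is done.

Besides the shell and the picture viewer there is one more tool, called after ">>>" as name(argument=value, ...), one argument or row to a line, values as JSON. move_arm: Moves the arm, as the interface text tells. Its arguments: {"type":"object","properties":{"plan":{"type":"array"},"force":{"type":"number"}},"required":["plan"]}

```bash
mkdir -p pics
python3 - <<'E'
from plant import ctrl
import cv2,numpy as np
s=ctrl.get_state();print(s['time'],s['eef_pos'],s['tcp_rot'],s['opening'])
for n in("scene","top"):
    im=ctrl.read_camera(n);cv2.imwrite(f"pics/{n}.png",im[...,::-1]);m=ctrl.camera_model(n);print({k:np.round(v,4).tolist() if not isinstance(v,str) else v for k,v in m.items()})
E
```

```text
0.0 [0.20163114 0.64352896 0.24862016] [ 1.51340612e-01  9.88480944e-01 -1.14620444e-03 -3.57734796e-04] 1.001489259916868
{'intrinsics': [[441.5899, 0.0, 323.0109], [0.0, 441.5899, 239.3903], [0.0, 0.0, 1.0]], 'cam_to_world': [[0.105, -0.5835, 0.8053, 1.2886], [0.9944, 0.0729, -0.0768, -0.049], [-0.0139, 0.8088, 0.5879, 0.693], [0.0, 0.0, 0.0, 1.0]]}
{'intrinsics': [[554.9151, 0.0, 315.6681], [0.0, 554.9151, 237.0466], [0.0, 0.0, 1.0]], 'cam_to_world': [[0.0007, 0.9924, -0.1229, 0.3587], [-0.9999, 0.002, 0.011, 0.0508], [0.0112, 0.1229, 0.9924, 1.4316], [0.0, 0.0, 0.0, 1.0]]}
```

View pics/scene.png

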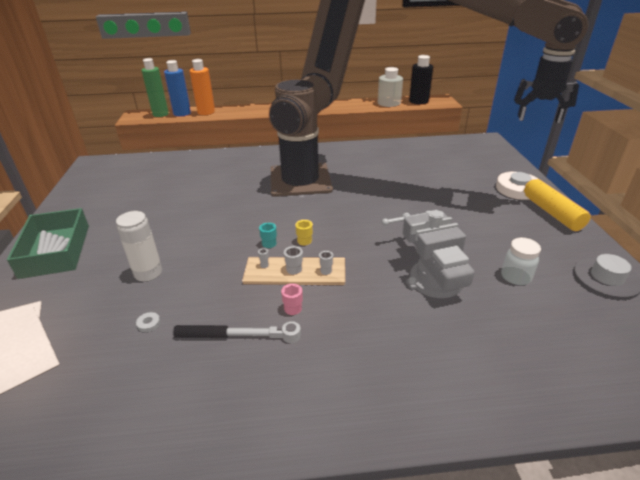

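View pics/top.png

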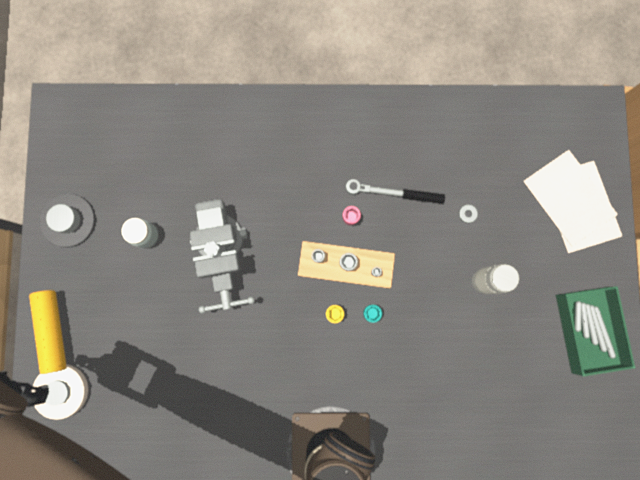

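The scene view shows the bolt on the vise at about (435,217), three sockets at (264,257), (293,260) and (326,262), and the ratchet head at (290,331). In the top view the bolt is near (211,249). The grey sockets are at (319,257), (348,262) and (377,272), and the ratchet head is at (353,187). The socket candidates also include pink (351,215), yellow (335,314) and turquoise (373,313) look-alikes. The middle steel socket at (348,262) is the widest plain one, so it fits the description. I'll confirm this in an enlarged crop.

Run:
```python
import cv2,numpy as np
t=cv2.imread("pics/top.png");s=cv2.imread("pics/scene.png")
c=lambda im,x,y,w,h:cv2.resize(im[y:y+h,x:x+w],(400,300),interpolation=cv2.INTER_CUBIC)
cv2.imwrite("pics/crops.png",np.vstack([np.hstack([c(t,300,174,100,75*1),c(t,170,210,100,75)]),np.hstack([c(t,298,230,100,75),c(s,380,190,100,75)])]))
cv2.imwrite("pics/crops2.png",np.hstack([c(s,240,230,100,75),c(s,240,290,100,75)]))
```

```text
(no output)
```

View pics/crops.png

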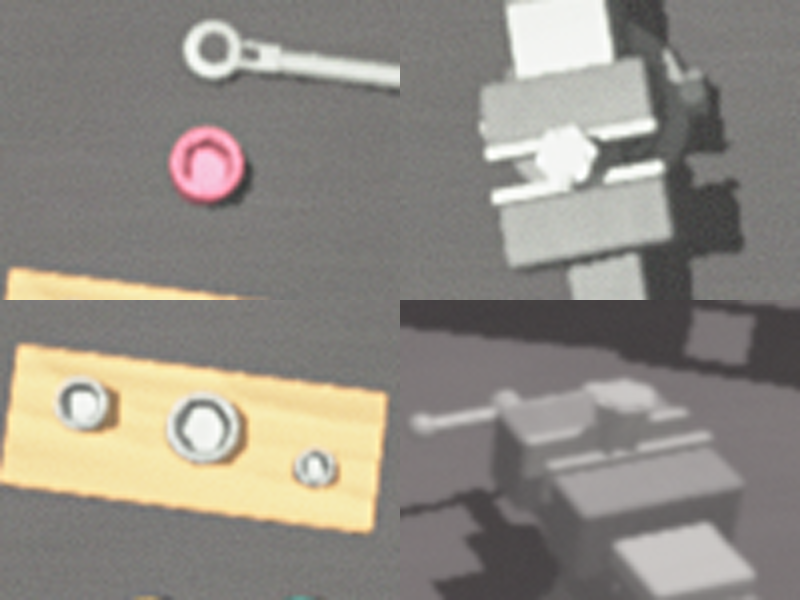

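View pics/crops2.png

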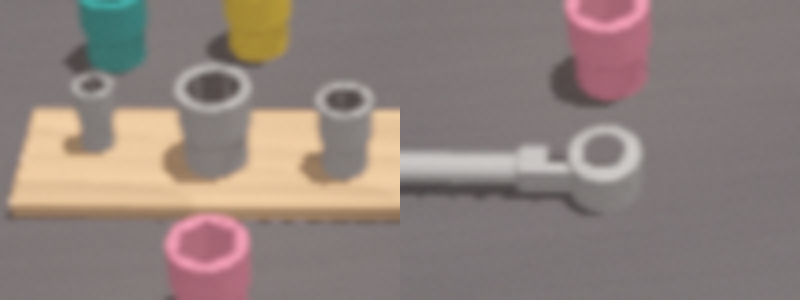

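The crops confirm the widest plain steel socket is the centre one, with its mouth at top pixel (348.6,261.4) and scene pixel (292.9,251.6). The bolt head centre is at top (211.2,248.4) and scene (435.1,213.4). The ratchet head is at top (352.6,185.9) and scene (290.9,327.9).

```bash
cat > h.py <<'E'
from plant import ctrl
import numpy as np
from scipy.spatial.transform import Rotation as R
def ray(m,u,T=None):
    T=np.array(m["cam_to_world"]) if T is None else T
    d=np.linalg.inv(m["intrinsics"])@[u[0],u[1],1]; d=T[:3,:3]@(d*[1,-1,-1])
    return T[:3,3],d/np.linalg.norm(d)
def onz(r,z): return r[0]+r[1]*(z-r[0][2])/r[1][2]
def tri(rs):
    P=[np.eye(3)-np.outer(d,d) for _,d in rs]
    p=np.linalg.solve(sum(P),sum(A@o for A,(o,_) in zip(P,rs)))
    return p,[np.linalg.norm(A@(p-o)) for A,(o,_) in zip(P,rs)]
def togo(p):
    s=ctrl.get_state();return R.from_quat(s["tcp_rot"]).inv().apply(np.array(p)-s["eef_pos"])
E
python3 - <<'E'
from h import *
np.set_printoptions(precision=4,suppress=True)
t,s=ctrl.camera_model("top"),ctrl.camera_model("scene")
for n,a,b,z in[("bolt",(211.2,248.4),(435.1,213.4),.158),("wide",(348.6,261.4),(292.9,251.6),.067),("mid",(318.4,255.4),(325.9,254.6),.062),("nar",(376.4,271.4),(262.9,251.1),.057),("rat",(352.6,185.9),(290.9,327.9),.028)]:
    r=ray(t,a),ray(s,b);p,e=tri(r);print(n,p,np.round(e,4),onz(r[0],z),onz(r[1],z))
for a in((139,232),(503,279)):print(onz(ray(t,a),.09),onz(ray(t,a),.16))
print(togo([.5,.3,.3]), ctrl.camera_model("wrist"))
E
```

```text
bolt [0.4897 0.2778 0.1585] [0.0008 0.0008] [0.4896 0.2772 0.158 ] [0.4889 0.279  0.158 ]
wide [ 0.4676 -0.0438  0.0649] [0.0019 0.0019] [ 0.4673 -0.0456  0.067 ] [ 0.4706 -0.0419  0.067 ]
mid [0.4829 0.0313 0.0607] [0.0026 0.0026] [0.4825 0.0288 0.062 ] [0.4849 0.0337 0.062 ]
nar [ 0.4435 -0.114   0.0547] [0.0014 0.0014] [ 0.4434 -0.1151  0.057 ] [ 0.4468 -0.1124  0.057 ]
rat [ 0.6667 -0.0592  0.0237] [0.0011 0.0011] [ 0.6657 -0.06    0.028 ] [ 0.6708 -0.0581  0.028 ]
[0.5363 0.4653 0.09  ] [0.527  0.4437 0.16  ]
[ 0.4233 -0.418   0.09  ] [ 0.42   -0.3936  0.16  ]
[-0.3875 -0.2387 -0.0509] {'intrinsics': array([[353.3785,   0.    , 323.092 ],
       [  0.    , 353.3785, 241.9212],
       [  0.    ,   0.    ,   1.    ]]), 'tool_from_camera': array([[-0.0001,  0.946 ,  0.3242,  0.0839],
       [ 1.    , -0.0003,  0.0012,  0.0004],
       [ 0.0012,  0.3242, -0.946 , -0.1229],
       [ 0.    ,  0.    ,  0.    ,  1.    ]])}
```

Two views agree to 2–3 mm, and the measured heights match the text within about 4 mm. Targets for the grasp point (fingertips 2 cm over each thing):
- **Bolt:** (.490,.278,.197)
- **Wide socket:** (.468,-.044,.106)
- **Ratchet head:** (.668,-.059,.067)

```bash
python3 -c "
from h import *
print(togo([.49,.278,.25]))"
```

```text
[-0.38451304 -0.26257937 -0.00080835]
```

>>> move_arm(
  plan=[
    {"x": -0.033, "y": -0.022, "z": 0, "yaw": 0, "fingers": 1},
    {"x": -0.066, "y": -0.045, "z": 0, "yaw": 0, "fingers": 1},
    {"x": -0.1, "y": -0.068, "z": 0, "yaw": 0, "fingers": 1},
    {"x": -0.133, "y": -0.09, "z": 0, "yaw": 0, "fingers": 1},
    {"x": -0.166, "y": -0.113, "z": 0, "yaw": 0, "fingers": 1},
  ],
)

```text
time: 0.6
eef_pos: [0.327, 0.4851, 0.2494]
tcp_rot: [0.151, 0.989, -0.0, -0.0]
contact_force: [1.2, 0.4, -0.2]
opening: 0.142
finger_force: 0.0
```

>>> move_arm(
  plan=[
    {"x": -0.033, "y": -0.022, "z": 0, "yaw": 0, "fingers": 1},
    {"x": -0.066, "y": -0.045, "z": 0, "yaw": 0, "fingers": 1},
    {"x": -0.1, "y": -0.068, "z": 0, "yaw": 0, "fingers": 1},
    {"x": -0.133, "y": -0.09, "z": 0, "yaw": 0, "fingers": 1},
    {"x": -0.166, "y": -0.113, "z": 0, "yaw": 0, "fingers": 1},
  ],
)

```text
time: 1.1
eef_pos: [0.4516, 0.3276, 0.2495]
tcp_rot: [0.151, 0.988, -0.0, -0.0]
contact_force: [-0.0, -0.1, -0.6]
opening: 0.002
finger_force: 0.0
```

Run:
```python
from h import *
import cv2
np.set_printoptions(precision=4,suppress=True)
s=ctrl.get_state();print(s['time'],s['eef_pos'],s['tcp_rot'],s['opening'],togo([.49,.278,.25]))
T=np.eye(4);T[:3,:3]=R.from_quat(s['tcp_rot']).as_matrix();T[:3,3]=s['eef_pos']
np.save("T1.npy",T@ctrl.camera_model("wrist")["tool_from_camera"])
cv2.imwrite("pics/w1.png",ctrl.read_camera("wrist")[...,::-1])
```

```text
1.1 [0.4516 0.3276 0.2495] [ 0.1513  0.9885 -0.0002 -0.0003] 0.0015654030889693706 [-0.0515 -0.0359 -0.0005]
```

View pics/w1.png

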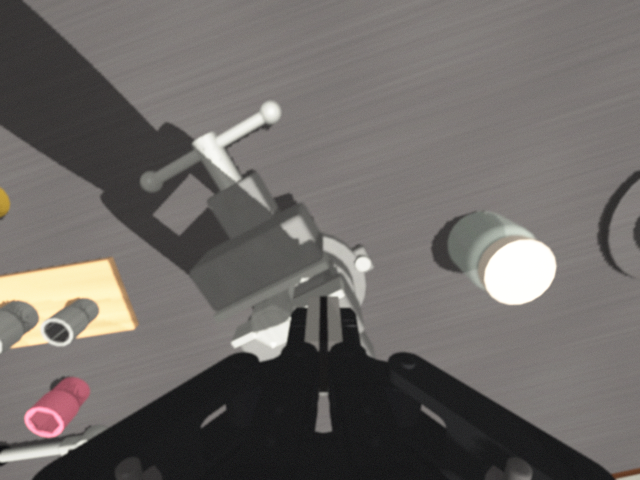

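The wrist view shows the fingers shut, with the vise in front and the bolt head at about (268,325), left and ahead of the tips. This agrees with the remaining shift. I'll move over it and then go down.

>>> move_arm(
  plan=[
    {"x": -0.026, "y": -0.018, "z": 0, "yaw": 0, "fingers": 1},
    {"x": -0.0515, "y": -0.036, "z": 0, "yaw": 0, "fingers": 1},
    {"x": -0.0515, "y": -0.036, "z": 0.02, "yaw": 0, "fingers": 1},
    {"x": -0.0515, "y": -0.036, "z": 0.04, "yaw": 0, "fingers": 1},
    {"x": -0.0515, "y": -0.036, "z": 0.052, "yaw": 0, "fingers": 1},
  ],
)

```text
time: 1.65
eef_pos: [0.4885, 0.2788, 0.1958]
tcp_rot: [0.152, 0.988, -0.001, -0.001]
contact_force: [-0.2, 0.1, 0.5]
opening: 0.002
finger_force: 0.0
```

Run:
```python
from h import *
import cv2
np.set_printoptions(precision=4,suppress=True)
s=ctrl.get_state();print(s['time'],s['eef_pos'],togo([.49,.278,.197]))
w=ctrl.read_camera("wrist");a=ctrl.read_camera("scene")
c=cv2.resize(a[150:300,360:560],(640,480),interpolation=cv2.INTER_CUBIC)
cv2.imwrite("pics/b.png",cv2.resize(np.hstack([w,c]),(800,300))[...,::-1])
```

```text
1.65 [0.4885 0.2788 0.1958] [-0.0016 -0.0003 -0.0012]
```

View pics/b.png

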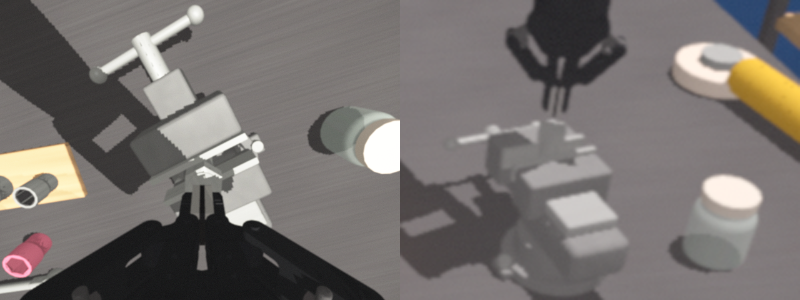

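The tips, at about (205,185) left tile and (557,108) right tile, stand just above the bolt head. I'll hold here for 2.5 s.

>>> move_arm(
  plan=[
    {"x": 0, "y": 0, "z": 0, "yaw": 0, "fingers": 1},
    {"x": 0, "y": 0, "z": 0, "yaw": 0, "fingers": 1},
    {"x": 0, "y": 0, "z": 0, "yaw": 0, "fingers": 1},
    {"x": 0, "y": 0, "z": 0, "yaw": 0, "fingers": 1},
    {"x": 0, "y": 0, "z": 0, "yaw": 0, "fingers": 1},
  ],
)

```text
time: 2.25
eef_pos: [0.4896, 0.2795, 0.1986]
tcp_rot: [0.151, 0.988, 0.0, 0.0]
contact_force: [0.1, 0.4, 0.7]
opening: -0.0
finger_force: 0.0
```

>>> move_arm(
  plan=[
    {"x": 0, "y": 0, "z": 0, "yaw": 0, "fingers": 1},
    {"x": 0, "y": 0, "z": 0, "yaw": 0, "fingers": 1},
    {"x": 0, "y": 0, "z": 0, "yaw": 0, "fingers": 1},
    {"x": 0, "y": 0, "z": 0, "yaw": 0, "fingers": 1},
    {"x": 0, "y": 0, "z": 0, "yaw": 0, "fingers": 1},
  ],
)

```text
time: 2.75
eef_pos: [0.4894, 0.2793, 0.198]
tcp_rot: [0.151, 0.988, -0.0, -0.0]
contact_force: [0.2, 0.1, -0.2]
opening: 0.002
finger_force: 0.0
```

>>> move_arm(
  plan=[
    {"x": 0, "y": 0, "z": 0, "yaw": 0, "fingers": 1},
    {"x": 0, "y": 0, "z": 0, "yaw": 0, "fingers": 1},
    {"x": 0, "y": 0, "z": 0, "yaw": 0, "fingers": 1},
    {"x": 0, "y": 0, "z": 0, "yaw": 0, "fingers": 1},
    {"x": 0, "y": 0, "z": 0, "yaw": 0, "fingers": 1},
  ],
)

```text
time: 3.25
eef_pos: [0.4894, 0.2794, 0.198]
tcp_rot: [0.151, 0.988, -0.0, -0.0]
contact_force: [0.2, -0.7, -0.9]
opening: 0.001
finger_force: 0.0
```

>>> move_arm(
  plan=[
    {"x": 0, "y": 0, "z": 0, "yaw": 0, "fingers": 1},
    {"x": 0, "y": 0, "z": 0, "yaw": 0, "fingers": 1},
    {"x": 0, "y": 0, "z": 0, "yaw": 0, "fingers": 1},
    {"x": 0, "y": 0, "z": 0, "yaw": 0, "fingers": 1},
    {"x": 0, "y": 0, "z": 0, "yaw": 0, "fingers": 1},
  ],
)

```text
time: 3.75
eef_pos: [0.4895, 0.2794, 0.198]
tcp_rot: [0.151, 0.988, -0.0, 0.0]
contact_force: [-1.0, 0.3, 0.5]
opening: -0.0
finger_force: 0.0
```

>>> move_arm(
  plan=[
    {"x": 0, "y": 0, "z": 0, "yaw": 0, "fingers": 1},
    {"x": 0, "y": 0, "z": 0, "yaw": 0, "fingers": 1},
    {"x": 0, "y": 0, "z": 0, "yaw": 0, "fingers": 1},
    {"x": 0, "y": 0, "z": 0, "yaw": 0, "fingers": 1},
    {"x": 0, "y": 0, "z": 0, "yaw": 0, "fingers": 1},
  ],
)

```text
time: 4.25
eef_pos: [0.4894, 0.2794, 0.198]
tcp_rot: [0.151, 0.988, -0.0, -0.0]
contact_force: [0.7, 0.6, 0.1]
opening: -0.0
finger_force: 0.0
```

```bash
python3 -c "
from h import *
print(ctrl.get_state()['eef_pos'],togo([.468,-.044,.25]))"
```

```text
[0.48944328 0.27936054 0.19802026] [-0.07626513 -0.31496918 -0.05197875]
```

>>> move_arm(
  plan=[
    {"x": 0, "y": 0, "z": -0.026, "yaw": 0, "fingers": 1},
    {"x": 0, "y": 0, "z": -0.052, "yaw": 0, "fingers": 1},
    {"x": -0.01, "y": -0.04, "z": -0.052, "yaw": 0, "fingers": 1},
    {"x": -0.02, "y": -0.08, "z": -0.052, "yaw": 0, "fingers": 1},
    {"x": -0.03, "y": -0.12, "z": -0.052, "yaw": 0, "fingers": 1},
  ],
)

```text
time: 4.75
eef_pos: [0.482, 0.1549, 0.2504]
tcp_rot: [0.151, 0.989, 0.0, 0.0]
contact_force: [0.6, -0.4, 0.0]
opening: -0.002
finger_force: 0.0
```

>>> move_arm(
  plan=[
    {"x": -0.009, "y": -0.039, "z": 0, "yaw": 0, "fingers": 1},
    {"x": -0.018, "y": -0.078, "z": 0, "yaw": 0, "fingers": 1},
    {"x": -0.028, "y": -0.117, "z": 0, "yaw": 0, "fingers": 1},
    {"x": -0.037, "y": -0.156, "z": 0, "yaw": 0, "fingers": 1},
    {"x": -0.046, "y": -0.195, "z": 0, "yaw": 0, "fingers": 1},
  ],
)

```text
time: 5.25
eef_pos: [0.4674, -0.0455, 0.2503]
tcp_rot: [0.151, 0.988, -0.0, 0.0]
contact_force: [-0.4, 1.0, -0.2]
opening: -0.002
finger_force: 0.0
```

Run:
```python
from h import *
import cv2
np.set_printoptions(precision=4,suppress=True)
s=ctrl.get_state();print(s['time'],s['eef_pos'],togo([.468,-.044,.106]))
T=np.eye(4);T[:3,:3]=R.from_quat(s['tcp_rot']).as_matrix();T[:3,3]=s['eef_pos']
np.save("T2.npy",T@ctrl.camera_model("wrist")["tool_from_camera"])
cv2.imwrite("pics/w2.png",ctrl.read_camera("wrist")[...,::-1])
```

```text
5.25 [ 0.4674 -0.0455  0.2503] [-0.      0.0016  0.1443]
```

View pics/w2.png

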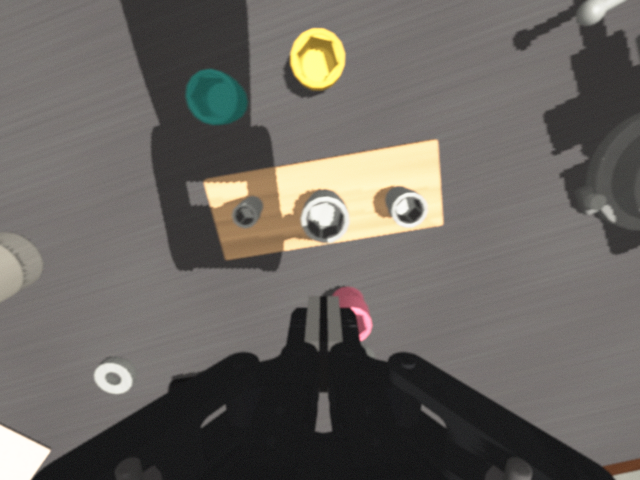

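The wrist view shows the wide socket's mouth at (326,218), with the middle one at (408,209) and the narrow one at (246,213). I'll check this against the estimate by casting a ray.

```bash
python3 -c "
from h import *
w=ctrl.camera_model('wrist')
print(onz(ray(w,(326,218),np.load('T2.npy')),.067),onz(ray(w,(408,209),np.load('T2.npy')),.062))"
```

```text
[ 0.46680501 -0.0425221   0.067     ] [0.48219327 0.03015779 0.062     ]
```

It agrees within 2 mm, so I'll go down.

>>> move_arm(
  plan=[
    {"x": 0, "y": 0.002, "z": 0.03, "yaw": 0, "fingers": 1},
    {"x": 0, "y": 0.002, "z": 0.06, "yaw": 0, "fingers": 1},
    {"x": 0, "y": 0.002, "z": 0.09, "yaw": 0, "fingers": 1},
    {"x": 0, "y": 0.002, "z": 0.12, "yaw": 0, "fingers": 1},
    {"x": 0, "y": 0.002, "z": 0.144, "yaw": 0, "fingers": 1},
  ],
)

```text
time: 5.8
eef_pos: [0.4677, -0.0417, 0.1043]
tcp_rot: [0.151, 0.988, 0.0, -0.001]
contact_force: [0.5, 0.3, -0.3]
opening: 0.003
finger_force: 0.0
```

>>> move_arm(
  plan=[
    {"x": 0, "y": 0, "z": 0, "yaw": 0, "fingers": 1},
    {"x": 0, "y": 0, "z": 0, "yaw": 0, "fingers": 1},
    {"x": 0, "y": 0, "z": 0, "yaw": 0, "fingers": 1},
    {"x": 0, "y": 0, "z": 0, "yaw": 0, "fingers": 1},
    {"x": 0, "y": 0, "z": 0, "yaw": 0, "fingers": 1},
  ],
)

```text
time: 6.3
eef_pos: [0.4692, -0.0423, 0.1074]
tcp_rot: [0.151, 0.988, -0.0, 0.001]
contact_force: [-0.3, -0.4, -0.5]
opening: 0.003
finger_force: 0.0
```

>>> move_arm(
  plan=[
    {"x": 0, "y": 0, "z": 0, "yaw": 0, "fingers": 1},
    {"x": 0, "y": 0, "z": 0, "yaw": 0, "fingers": 1},
    {"x": 0, "y": 0, "z": 0, "yaw": 0, "fingers": 1},
    {"x": 0, "y": 0, "z": 0, "yaw": 0, "fingers": 1},
    {"x": 0, "y": 0, "z": 0, "yaw": 0, "fingers": 1},
  ],
)

```text
time: 6.8
eef_pos: [0.4683, -0.042, 0.106]
tcp_rot: [0.151, 0.988, -0.0, -0.0]
contact_force: [-0.6, 0.1, 0.2]
opening: 0.001
finger_force: 0.0
```

>>> move_arm(
  plan=[
    {"x": 0, "y": 0, "z": 0, "yaw": 0, "fingers": 1},
    {"x": 0, "y": 0, "z": 0, "yaw": 0, "fingers": 1},
    {"x": 0, "y": 0, "z": 0, "yaw": 0, "fingers": 1},
    {"x": 0, "y": 0, "z": 0, "yaw": 0, "fingers": 1},
    {"x": 0, "y": 0, "z": 0, "yaw": 0, "fingers": 1},
  ],
)

```text
time: 7.3
eef_pos: [0.4683, -0.0421, 0.106]
tcp_rot: [0.151, 0.988, -0.0, -0.0]
contact_force: [0.1, 0.2, 0.2]
opening: 0.0
finger_force: 0.0
```

>>> move_arm(
  plan=[
    {"x": 0, "y": 0, "z": 0, "yaw": 0, "fingers": 1},
    {"x": 0, "y": 0, "z": 0, "yaw": 0, "fingers": 1},
    {"x": 0, "y": 0, "z": 0, "yaw": 0, "fingers": 1},
    {"x": 0, "y": 0, "z": 0, "yaw": 0, "fingers": 1},
    {"x": 0, "y": 0, "z": 0, "yaw": 0, "fingers": 1},
  ],
)

```text
time: 7.8
eef_pos: [0.4683, -0.042, 0.106]
tcp_rot: [0.151, 0.988, -0.0, 0.0]
contact_force: [0.4, 0.3, -0.0]
opening: 0.001
finger_force: 0.0
```

>>> move_arm(
  plan=[
    {"x": 0, "y": 0, "z": 0, "yaw": 0, "fingers": 1},
    {"x": 0, "y": 0, "z": 0, "yaw": 0, "fingers": 1},
    {"x": 0, "y": 0, "z": 0, "yaw": 0, "fingers": 1},
    {"x": 0, "y": 0, "z": 0, "yaw": 0, "fingers": 1},
    {"x": 0, "y": 0, "z": 0, "yaw": 0, "fingers": 1},
  ],
)

```text
time: 8.3
eef_pos: [0.4684, -0.042, 0.1061]
tcp_rot: [0.151, 0.988, 0.0, 0.0]
contact_force: [0.6, -0.0, 0.0]
opening: 0.001
finger_force: 0.0
```

```bash
python3 -c "
from h import *
print(ctrl.get_state()['eef_pos'],togo([.668,-.059,.2]))"
```

```text
[ 0.46835326 -0.04203083  0.10605937] [-0.19558702  0.04352563 -0.09393004]
```

>>> move_arm(
  plan=[
    {"x": 0, "y": 0, "z": -0.032, "yaw": 0, "fingers": 1},
    {"x": 0, "y": 0, "z": -0.064, "yaw": 0, "fingers": 1},
    {"x": 0, "y": 0, "z": -0.094, "yaw": 0, "fingers": 1},
    {"x": -0.032, "y": 0.007, "z": -0.094, "yaw": 0, "fingers": 1},
    {"x": -0.065, "y": 0.0145, "z": -0.094, "yaw": 0, "fingers": 1},
  ],
)

```text
time: 8.8
eef_pos: [0.5361, -0.0479, 0.2024]
tcp_rot: [0.151, 0.988, -0.0, 0.002]
contact_force: [0.8, -0.9, 1.1]
opening: -0.002
finger_force: 0.0
```

>>> move_arm(
  plan=[
    {"x": -0.033, "y": 0.007, "z": 0, "yaw": 0, "fingers": 1},
    {"x": -0.065, "y": 0.0145, "z": 0, "yaw": 0, "fingers": 1},
    {"x": -0.098, "y": 0.022, "z": 0, "yaw": 0, "fingers": 1},
    {"x": -0.1305, "y": 0.029, "z": 0, "yaw": 0, "fingers": 1},
    {"x": -0.1305, "y": 0.029, "z": 0, "yaw": 0, "fingers": 1},
  ],
)

```text
time: 9.3
eef_pos: [0.6705, -0.0596, 0.1991]
tcp_rot: [0.151, 0.988, 0.0, 0.0]
contact_force: [0.1, -0.2, -0.2]
opening: -0.001
finger_force: 0.0
```

Run:
```python
from h import *
import cv2
np.set_printoptions(precision=4,suppress=True)
s=ctrl.get_state();print(s['time'],s['eef_pos'],togo([.668,-.059,.067]))
w=ctrl.read_camera("wrist");a=ctrl.read_camera("scene")
c=cv2.resize(a[230:380,180:380],(640,480),interpolation=cv2.INTER_CUBIC)
cv2.imwrite("pics/r.png",cv2.resize(np.hstack([w,c]),(800,300))[...,::-1])
```

```text
9.3 [ 0.6705 -0.0596  0.1991] [ 0.0027 -0.0002  0.1321]
```

View pics/r.png

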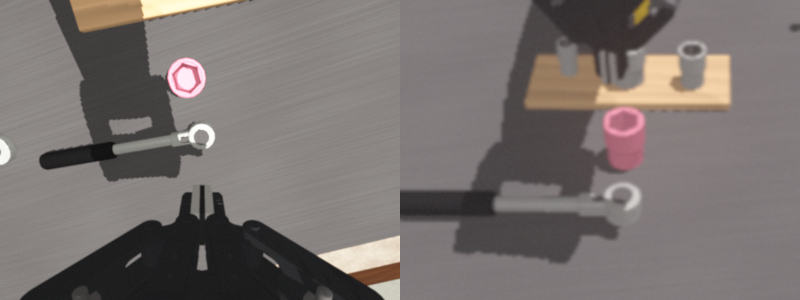

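The ratchet head is at (325,218) in full wrist pixels. That is the place where a thing under the tips appears, as the socket did. The pink look-alike is clear of the fingers, so I'll go down and hold.

>>> move_arm(
  plan=[
    {"x": 0.001, "y": 0, "z": 0.03, "yaw": 0, "fingers": 1},
    {"x": 0.001, "y": 0, "z": 0.06, "yaw": 0, "fingers": 1},
    {"x": 0.001, "y": 0, "z": 0.09, "yaw": 0, "fingers": 1},
    {"x": 0.001, "y": 0, "z": 0.115, "yaw": 0, "fingers": 1},
    {"x": 0.001, "y": 0, "z": 0.131, "yaw": 0, "fingers": 1},
  ],
)

```text
time: 9.9
eef_pos: [0.6646, -0.0582, 0.0668]
tcp_rot: [0.151, 0.988, 0.0, -0.002]
contact_force: [0.1, -0.0, -0.1]
opening: -0.001
finger_force: 0.0
```

>>> move_arm(
  plan=[
    {"x": 0, "y": 0, "z": 0, "yaw": 0, "fingers": 1},
    {"x": 0, "y": 0, "z": 0, "yaw": 0, "fingers": 1},
    {"x": 0, "y": 0, "z": 0, "yaw": 0, "fingers": 1},
    {"x": 0, "y": 0, "z": 0, "yaw": 0, "fingers": 1},
    {"x": 0, "y": 0, "z": 0, "yaw": 0, "fingers": 1},
  ],
)

```text
time: 10.4
eef_pos: [0.6677, -0.0589, 0.0704]
tcp_rot: [0.151, 0.988, -0.0, 0.001]
contact_force: [0.3, -0.0, 0.5]
opening: -0.001
finger_force: 0.0
```

>>> move_arm(
  plan=[
    {"x": 0, "y": 0, "z": 0, "yaw": 0, "fingers": 1},
    {"x": 0, "y": 0, "z": 0, "yaw": 0, "fingers": 1},
    {"x": 0, "y": 0, "z": 0, "yaw": 0, "fingers": 1},
    {"x": 0, "y": 0, "z": 0, "yaw": 0, "fingers": 1},
    {"x": 0, "y": 0, "z": 0, "yaw": 0, "fingers": 1},
  ],
)

```text
time: 10.9
eef_pos: [0.6669, -0.0587, 0.069]
tcp_rot: [0.151, 0.988, 0.0, -0.0]
contact_force: [-0.1, -0.9, 0.3]
opening: -0.004
finger_force: 0.0
```

>>> move_arm(
  plan=[
    {"x": 0, "y": 0, "z": 0, "yaw": 0, "fingers": 1},
    {"x": 0, "y": 0, "z": 0, "yaw": 0, "fingers": 1},
    {"x": 0, "y": 0, "z": 0, "yaw": 0, "fingers": 1},
    {"x": 0, "y": 0, "z": 0, "yaw": 0, "fingers": 1},
    {"x": 0, "y": 0, "z": 0, "yaw": 0, "fingers": 1},
  ],
)

```text
time: 11.4
eef_pos: [0.667, -0.0587, 0.0691]
tcp_rot: [0.151, 0.988, 0.0, 0.0]
contact_force: [-1.1, -0.1, -0.8]
opening: -0.002
finger_force: 0.0
```

>>> move_arm(
  plan=[
    {"x": 0, "y": 0, "z": 0, "yaw": 0, "fingers": 1},
    {"x": 0, "y": 0, "z": 0, "yaw": 0, "fingers": 1},
    {"x": 0, "y": 0, "z": 0, "yaw": 0, "fingers": 1},
    {"x": 0, "y": 0, "z": 0, "yaw": 0, "fingers": 1},
    {"x": 0, "y": 0, "z": 0, "yaw": 0, "fingers": 1},
  ],
)

```text
time: 11.9
eef_pos: [0.667, -0.0587, 0.069]
tcp_rot: [0.151, 0.988, -0.0, 0.0]
contact_force: [-0.2, 0.5, 0.8]
opening: -0.002
finger_force: 0.0
```

>>> move_arm(
  plan=[
    {"x": 0, "y": 0, "z": 0, "yaw": 0, "fingers": 1},
    {"x": 0, "y": 0, "z": 0, "yaw": 0, "fingers": 1},
    {"x": 0, "y": 0, "z": 0, "yaw": 0, "fingers": 1},
    {"x": 0, "y": 0, "z": 0, "yaw": 0, "fingers": 1},
    {"x": 0, "y": 0, "z": 0, "yaw": 0, "fingers": 1},
  ],
)

```text
time: 12.4
eef_pos: [0.6669, -0.0587, 0.069]
tcp_rot: [0.151, 0.988, -0.0, -0.0]
contact_force: [0.4, 0.1, -0.2]
opening: -0.001
finger_force: 0.0
```

Run:
```python
from h import *
import cv2
a=ctrl.read_camera("scene");c=cv2.resize(a[230:380,180:380],(400,300),interpolation=cv2.INTER_CUBIC)
w=cv2.resize(ctrl.read_camera("wrist"),(400,300))
cv2.imwrite("pics/r2.png",np.hstack([w,c])[...,::-1])
```

```text
(no output)
```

View pics/r2.png

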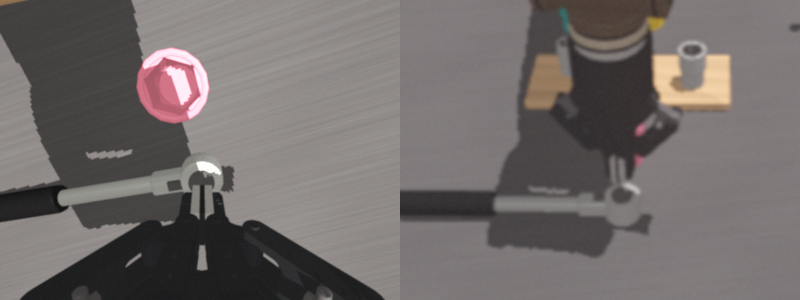

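The tips are over the ratchet head at (203,175) left tile and (622,185) right tile. Nothing has been touched, so I'm handing the job in.

```bash
python3 -c "
from plant import ctrl
print(ctrl.sign_off())"
```

```text
the job is handed in; nothing more can be done
None
```

The arm pointed at the bolt head, the widest socket and the ratchet head in order, about 2 cm above each for over two seconds. I saw no sign of contact, and I handed the job in while still over the ratchet head; the sign-off returned no verdict.

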